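Put the spring and lifting plate back into a washed burger press

ROBOT

A 6-joint arm with a two-finger parallel gripper is mounted at the origin on the work surface. World frame = base frame: x ahead of the robot, y to its left, z up, the work surface at z = 0. Lengths are in m, angles in rad, forces in N, time in s.
With the tool pointing down it reaches from about 0.3 to 0.775 m from the base axis. Payload 14.6 kg.
Tool frame: the origin (TCP) lies on the centre line of the jaws, within the pads' length; the fingertips stand 19 mm ahead of it and the grasp point (between the pads) is the TCP; z points along the fingers, x is the direction in which the jaws open and shut, and the axes are right-handed (so a half turn about z gives the same grasp; the last joint's range is limited). The gripper opens to 94 mm and grips with 3 to 60 N. Pads are 16 mm wide; open, the fingers measure 119 mm over their backs; the gripper's body (75 mm by 177 mm) begins 78 mm behind the grasp point.
Start: joints at [1.082, 0.3, 1.521, -0, 1.321, -0.067], TCP at [0.225, 0.502, 0.224] pointing down, gripper open.
Joint ranges: [-3.03, 3.03], [-0.79, 2.21], [0.23, 2.52], [-1.04, 4.18], [0, 3.07], [-2.55, 2.55]. Speed limits (rad/s): [2.22, 2.22, 2.57, 3.14, 3.14, 3.14].

INTERFACE

Orientations are given as [roll, pitch, yaw] about the fixed x, y, z axes, in that order (R = Rz(yaw) Ry(pitch) Rx(roll)).
In Python, from station import ctrl, imaging gives the robot as it stands.
- The arm moves only by the shell command python3 -m handwheel 'ROWS' [OPENING] [FORCE]. ROWS is JSON, a list that holds one entry, the list of rows, each a list of 4 numbers: the shift along the tool's x, y, z in m, then the turn about the tool's z in rad. A call has 1 to 10 rows; each row shifts and turns the pose as measured when the row begins, along the tool's axes as they then stand; what a row does not reach is not made up. A row lasts 1/10 s, in which the tool goes at most 50 mm and 8.59 degrees, less where a joint would pass 70% of its speed; a pose out of reach is approached as far as the arm can. A call is refused whole if a number of a shift passes 0.05 or a number of a turn 0.15, either way. A call with a gripper value outside its range is refused whole. OPENING is the finger opening in m, from 0 to 0.094, set as the call begins (- or left out, the last holds). The fingers move at their own pace and stop on an object; FORCE is the grip in N (left out, the last holds). Time passes only in rows, so rows that do not move let the fingers close. It gives the time, the measured TCP pose, the force and the opening at its end, in the units of the state.
- ctrl.get_obs(): the state, without advancing time (a new reading comes with each control period).
- imaging.camera(name): name is "scene" or "top"; returns the picture (384x512x3 uint8, red, green, blue); there is no depth.
- imaging.camera_model(name): a dict with "camera_matrix" (3x3 intrinsics, pixels), "position" and "attitude" of the camera in the world. Camera axes: x right, y up, looking along -z (the intrinsics and any distortion apply to the point x, -y, -z); pixel columns grow to the right and rows downward; lengths in m; the calibration is good to about 2 mm. A picture is of the moment at which its call begins. camera_model takes no time and is no camera call.
- ctrl.hand_in(): hands the job in, once; it reports no verdict.
The state is a dict: "time_s": time; "qpos": joint angles; "joint_vel": joint speeds; "tau": joint torques, N m; "ee_pos": TCP position; "eef_rot": TCP orientation; "force": force on the tool from outside, world axes, zero at the start; "moment": the same for the moment, N m; "grip_width": finger opening in m.
Only numpy, scipy, OpenCV 4.12 (cv2) and the standard library are available. Lean on these libraries where they do the work, as an engineer would, in place of code of your own. Each camera call takes 0.05 s, during which the arm holds its last target. There are 200 camera calls.

TASK

Put the washed burger press back together: thread the spring, inturned end down, over the lugged post in the middle of the press's bowl, turning it a little whenever it catches on the lugs and without forcing it, until it stands on the bowl's floor. Then set the white lifting plate, boss up, into the bowl so that it rides level on the spring just below the rim. Leave the other things on the counter where they are.

Things in the scene. Friction and masses are not known exactly. Their poses are not given: they have to be found in the camera images.
- press: Burger press, fixed: aluminium frame, round steel bowl 140 mm across outside, 125 mm inside, flat floor 30 mm and rim 58 mm above the counter. Origin: bowl centre at counter height; +z up; +x points to the column at the back, 117 to 153 mm from the bowl centre, 60 mm wide, 124 mm high. Its arm and press head are swung open, leaning back, over 155 mm from the bowl centre, up to 0.27 m high.
- post_foot (a point): Centre of the bowl's floor, foot of the fixed brass post on the bowl axis. The post has a 7.6 mm core and two tiers of four flat-topped lugs 90 degrees apart, each filling 42 degrees, out to 10.8 mm from the axis: lower tier from the floor to 13 mm up, upper tier from 20 to 31 mm. The lower lugs stand under the upper tier's gaps (45 degrees round). Which way they face is unknown: feel for gaps.
- post_top (a point): Centre of the post's top end, 31 mm above the bowl's floor. The spring's inturned end snags on an upper lug unless it faces a gap (free for about 20 degrees of every 90). Once through, about 18 mm further down, it always comes to rest on a lower lug, in the free ring between the tiers, and must be turned about 45 degrees either way to go on down to the floor.
- spring: Steel compression spring standing on the blue drying mat: 29 mm outside, 23.4 mm inside diameter, 52 mm long, wire 3 mm, 48 g. Origin: centre of its underside, +z up its axis. At the underside the wire end, on the +x side, is bent straight inward to 5 mm from the axis. The lowest 14 mm are rigid end coils; the rest gives at 0.5 N per mm. Grip it 30 to 45 mm up, so that it can give.
- spring_head (a point): Centre of the spring's top end, 52 mm above its underside when not compressed.
- spring_top (a joint): How far the spring is compressed, in m: 0 at its full length, 0.022 with its coils squeezed shut (about 11 N). Under the plate's weight alone it reads about 0.005.
- plate: White lifting plate, boss up on the mat: disc 120 mm across, 10 mm thick, central round boss 48 mm across, its top 37 mm above the underside; 0.19 to 0.29 kg. The boss is hollow, open below (38 mm wide, 33 mm deep), to take the spring's top. Origin: centre of the underside, +z up. On the spring in the bowl its underside rides about 14 mm above the bowl's floor, the disc's face 4 mm below the rim.
- boss_top (a point): Centre of the top of the plate's boss.
- mould_ring: Bystander: steel ring 80 mm across, 40 mm high, on the far left of the mat. Origin: centre of underside.
- spoon: Bystander: steel spoon, 170 mm long, on the left of the mat.
- mug: Bystander: blue mug, 84 mm across, 92 mm high, left of the mat. Origin: centre of underside.
- jar: Bystander: amber jar with dark lid, 64 mm across, 85 mm high, left of the mat. Origin: centre of underside.
- soap: Bystander: green dish soap bottle, 60 mm across, 170 mm high, on the left, nearer the robot than the mat. Origin: centre of underside.
- sponge: Bystander: yellow and green sponge block, 110 x 70 x 30 mm, beyond the press and the mat. Origin: centre of underside.
- spatula: Bystander: wooden spatula, 260 mm long, lying at the right near the dish rack.
There are look-alikes about, which are no part of the job. Several things have the shape of the spring; the one meant has the colours described above.

How it is judged:
By the outcome, as a careful person would: the job done as asked, in the order asked, and still so for the second after the job is handed in, with the robot touching nothing.
It also fails if it takes over 61 s, if anything falls off the work surface, if the arm or the gripper's body presses on something with over 40 N, if the wrist force passes 120 N, or if a joint passes its speed limit or range.

## Working session

There is one attempt and no reset: what is moved stays moved. The work goes in short steps, Python scripts to look and compute and a shell command to move; the robot and the scene stay as the last step left them, time stands still between calls to the robot, and variables do not carry over. Pictures are saved under pics/ and viewed, about 8 in all and at most 12, crops included, and the job is handed in when it is done.

```bash
ls; mkdir -p pics; python3 - <<'E'
from station import ctrl, imaging
import cv2, json
for n in ("scene","top"):
    im=imaging.camera(n); cv2.imwrite(f"pics/{n}0.png",cv2.resize(im[:,:,::-1],None,fx=1.5,fy=1.5,interpolation=cv2.INTER_CUBIC)); cv2.imwrite(f"pics/raw_{n}0.png",im[:,:,::-1])
    print(n,imaging.camera_model(n))
print(ctrl.get_obs())
E
```

```text
pics
scene {'camera_matrix': array([[424.31622485,   0.        , 261.84637876],
       [  0.        , 424.31622485, 189.60065488],
       [  0.        ,   0.        ,   1.        ]]), 'position': array([ 0.91909753, -0.54531012,  1.06802769]), 'attitude': array([0.61722324, 0.00480937, 0.56718551])}
top {'camera_matrix': array([[442.66501187,   0.        , 250.62303115],
       [  0.        , 442.66501187, 187.9676876 ],
       [  0.        ,   0.        ,   1.        ]]), 'position': array([0.43642994, 0.03300987, 1.49603692]), 'attitude': array([ 0.08919282,  0.0167996 , -1.59586342])}
{'time_s': 0.1, 'qpos': array([ 1.08240552e+00,  3.00408440e-01,  1.52154943e+00, -3.10672369e-05,
        1.32071912e+00, -6.66111514e-02]), 'joint_vel': array([-0.00031146, -0.000703  , -0.00220256,  0.00106349, -0.00112102,
       -0.0007584 ]), 'tau': array([ 2.14841821e-03, -5.32642543e+01, -3.53287840e+01,  7.09578814e-02,
        2.34411116e-02, -6.97129735e-05]), 'ee_pos': array([0.22506682, 0.50158512, 0.22393409]), 'eef_rot': array([-3.14155050e+00,  1.08393074e-03,  1.14902439e+00]), 'force': array([-0.63763006,  0.03148664, -0.50868896]), 'moment': array([ 0.01172985,  0.00893233, -0.01890718]), 'grip_width': 0.0941078140481113}
```

View pics/top0.png

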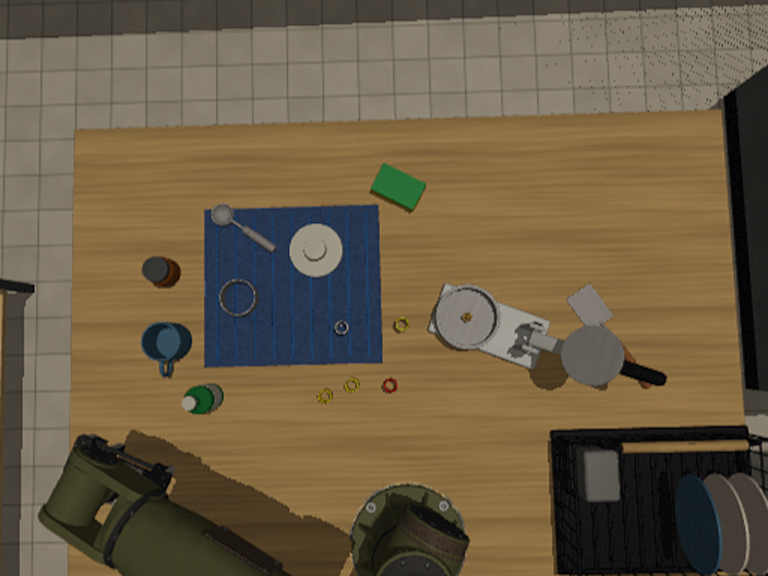

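View pics/scene0.png

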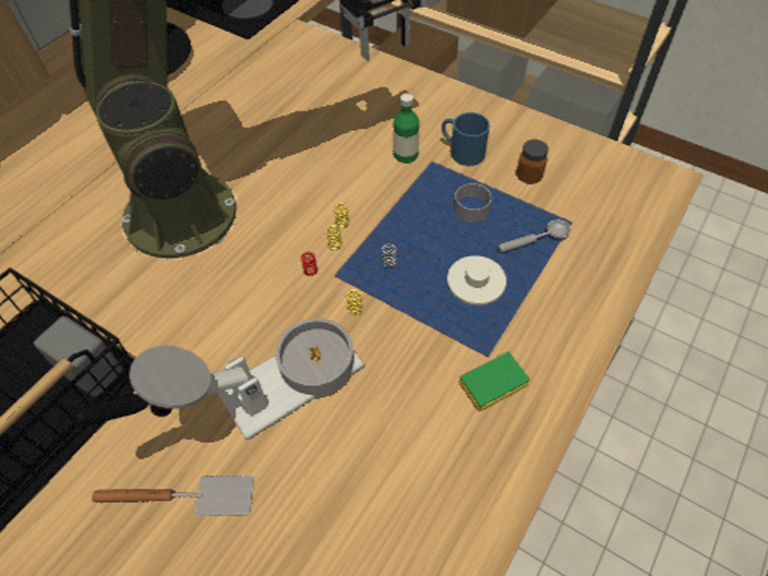

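Top view (1.5x): spring on the mat at (341,327), plate (316,250), bowl/post (467,317); brass/red springs are decoys. Scene: spring (389,255), post (316,353), plate (477,280). Next I'll measure by masks.

```bash
cat > h.py <<'E'
import numpy as np, cv2
from scipy.spatial.transform import Rotation as Ro
from station import ctrl, imaging
def cam(n):
    m=imaging.camera_model(n); return m["camera_matrix"],np.array(m["position"]),Ro.from_euler("xyz",m["attitude"]).as_matrix()
def ray(n,u,v):
    K,p,R=cam(n); d=np.linalg.solve(K,[u,v,1.]); return p,R@(d*[1,-1,-1])
def onplane(n,u,v,z):
    p,d=ray(n,u,v); return p+d*(z-p[2])/d[2]
def proj(n,X):
    K,p,R=cam(n); c=(R.T@(np.asarray(X)-p))*[1,-1,-1]; q=K@c; return q[:2]/q[2]
def tri(a,b):
    (p,d),(q,e)=ray("top",*a),ray("scene",*b)
    s=np.linalg.lstsq(np.c_[d,-e],q-p,rcond=None)[0]; A,B=p+d*s[0],q+e*s[1]
    return (A+B)/2,np.linalg.norm(A-B)
def comp(mask,u,v,r):
    m=np.zeros_like(mask); x,y=int(u),int(v); m[y-r:y+r+1,x-r:x+r+1]=mask[y-r:y+r+1,x-r:x+r+1]; return m
E
python3 - <<'E'
from h import *
T=cv2.imread("pics/raw_top0.png"); S=cv2.imread("pics/raw_scene0.png")
def m(im,f): return f(cv2.cvtColor(im,cv2.COLOR_BGR2HSV).astype(int)).astype(np.uint8)*255
brass=lambda h:(h[...,0]>12)&(h[...,0]<32)&(h[...,1]>110)
grey=lambda h:(h[...,1]<90)&(h[...,2]>60)
white=lambda h:(h[...,1]<60)&(h[...,2]>130)
def cen(mk): y,x=np.nonzero(mk); return (x.mean(),y.mean(),len(x),x.min(),x.max(),y.min(),y.max())
for nm,f,a,b,r in (("post",brass,(311,211),(210,235),8),("spring",grey,(227,218),(259,170),11)):
    A=cen(comp(m(T,f),*a,r));B=cen(comp(m(S,f),*b,r)); print(nm,np.round(A,1),np.round(B,1),tri(A[:2],B[:2]))
for n,im,c,r in (("top",T,(210,166),24),("scene",S,(318,187),26)):
    mk=comp(m(im,white),*c,r); cs=max(cv2.findContours(mk,0,1)[0],key=cv2.contourArea)
    e=cv2.fitEllipse(cv2.convexHull(cs)); print("plate",n,e,onplane(n,*e[0],0.012))
# bowl rim in both views
vis=np.hstack([cv2.resize(T[160:260,190:370],None,fx=4,fy=4,interpolation=2),]);
v2=np.hstack([cv2.resize(S[200:300,150:250],None,fx=4,fy=4,interpolation=2),cv2.resize(S[140:240,230:310][:100,:80],None,fx=4,fy=4,interpolation=2)])
c=np.zeros((400,720,3),np.uint8)
cv2.imwrite("pics/crop0.png",vis); cv2.imwrite("pics/crop1.png",v2)
# mat corners
E
```

```text
post [311.1 210.8  28.  308.  314.  208.  213. ] [209.8 235.8  58.  206.  213.  231.  241. ] (array([ 0.48652258, -0.14199567,  0.0422338 ]), np.float64(0.0003409684642259831))
spring [227.4 217.6  50.  223.  232.  213.  222. ] [259.  169.9 155.  254.  264.  162.  178. ] (array([0.47136653, 0.13328437, 0.0285312 ]), np.float64(0.0014503993343154536))
plate top ((210.15126037597656, 166.24661254882812), (34.06387710571289, 34.53649139404297), 94.19062805175781) [0.64721859 0.18978409 0.012     ]
plate scene ((317.46453857421875, 185.98077392578125), (32.04085159301758, 39.59325408935547), 100.4083023071289) [0.64905916 0.18677662 0.012     ]
```

View pics/crop0.png

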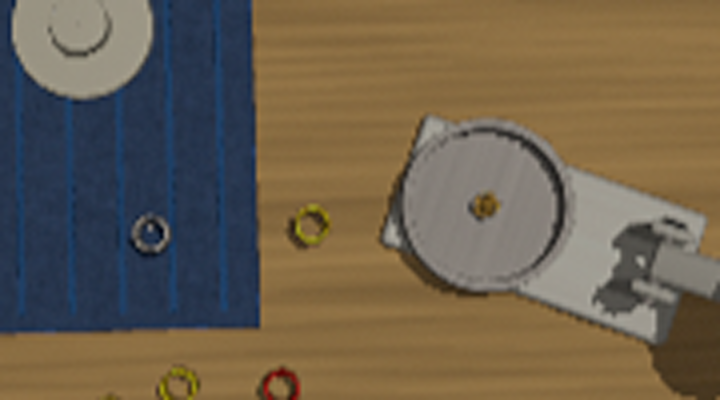

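```bash
cat >> h.py <<'E'
def go(x,y):
    o=ctrl.get_obs(); p=o["ee_pos"]; R=Ro.from_euler("xyz",o["eef_rot"]).as_matrix()
    d=R.T@np.array([x-p[0],y-p[1],0]); print("t %.2f pos %s rpy %s q6 %.2f F %s w %.4f -> tool dx,dy %s"%(o["time_s"],np.round(p,4),np.round(o["eef_rot"],3),o["qpos"][5],np.round(o["force"],2),o["grip_width"],np.round(d,4)))
E
python3 - <<'E'
from h import *
print(onplane("top",311.1,210.8,.061),onplane("top",311.25,211.1,.058))
print(onplane("top",227.4,217.6,.054),onplane("top",227.75,218.3,.054))
T=cv2.imread("pics/raw_top0.png"); h=cv2.cvtColor(T,cv2.COLOR_BGR2HSV).astype(int)
mk=comp(((h[...,1]<90)&(h[...,2]>60)).astype(np.uint8)*255,227,218,9)
print(mk[210:227,220:236]//255)
c=cv2.findContours(mk,0,1)[0]; print([cv2.minEnclosingCircle(k) for k in c])
go(0.4714,0.1333)
E
```

```text
[ 0.48606806 -0.13971861  0.061     ] [ 0.48518877 -0.14052828  0.058     ]
[0.47119214 0.13198727 0.054     ] [0.46889031 0.13089393 0.054     ]
[[0 0 0 0 0 0 0 0 0 0 0 0 0 0 0 0]
 [0 0 0 0 0 0 0 0 0 0 0 0 0 0 0 0]
 [0 0 0 0 0 0 0 0 0 0 0 0 0 0 0 0]
 [0 0 0 0 0 0 1 1 1 0 0 0 0 0 0 0]
 [0 0 0 0 0 1 1 1 1 1 1 0 0 0 0 0]
 [0 0 0 0 1 1 1 0 0 1 1 1 0 0 0 0]
 [0 0 0 1 1 0 0 1 0 0 1 1 0 0 0 0]
 [0 0 0 1 1 0 0 1 1 0 0 1 1 0 0 0]
 [0 0 0 1 1 0 0 0 0 0 0 1 1 0 0 0]
 [0 0 0 1 1 0 0 0 0 0 0 1 1 0 0 0]
 [0 0 0 0 1 1 0 0 0 0 1 1 1 0 0 0]
 [0 0 0 0 1 1 1 1 1 1 1 0 0 0 0 0]
 [0 0 0 0 0 1 1 0 1 1 0 0 0 0 0 0]
 [0 0 0 0 0 0 0 0 0 0 0 0 0 0 0 0]
 [0 0 0 0 0 0 0 0 0 0 0 0 0 0 0 0]
 [0 0 0 0 0 0 0 0 0 0 0 0 0 0 0 0]
 [0 0 0 0 0 0 0 0 0 0 0 0 0 0 0 0]]
[((227.56556701660156, 217.72950744628906), 4.982000350952148)]
t 0.10 pos [0.2251 0.5016 0.2239] rpy [-3.142e+00  1.000e-03  1.149e+00] q6 -0.07 F [-0.64  0.03 -0.51] w 0.0941 -> tool dx,dy [-2.352e-01  3.755e-01  2.000e-04]
```

```bash
python3 -m handwheel '[[[-0.0235,0.0375,0,0],[-0.0235,0.0375,0,0],[-0.0235,0.0375,0,0],[-0.0235,0.0375,0,0],[-0.0235,0.0375,0,0],[-0.0235,0.0375,0,0],[-0.0235,0.0375,0,0],[-0.0235,0.0375,0,0],[-0.0235,0.0375,0,0],[-0.0235,0.0375,0,0]]]' 0.06 15; python3 -c "
from h import *
go(.471,.132)"
```

```text
time_s: 1.1
ee_pos: [0.4762, 0.1225, 0.2218]
eef_rot: [-3.14, 0.005, 1.157]
force: [-0.0, 0.3, 0.9]
grip_width: 0.0601
t 1.10 pos [0.4762 0.1225 0.2218] rpy [-3.14   0.005  1.157] q6 -0.98 F [-0.05  0.28  0.95] w 0.0601 -> tool dx,dy [ 0.0067 -0.0086 -0.    ]
```

```bash
python3 -m handwheel '[[[0.0067,-0.0086,0.03,0],[0,0,0.045,0],[0,0,0.03,0],[0,0,0,0]]]'; python3 - <<'E'
from h import *
go(.471,.132)
for n,c in (("top",(228,215)),("scene",(259,165))):
    im=imaging.camera(n)[:,:,::-1]; cv2.imwrite(f"pics/raw_{n}1.png",im)
    x,y=c; a=cv2.resize(im[y-40:y+40,x-40:x+40],(400,400),interpolation=2)
    o=np.hstack([o,a]) if n=="scene" else a
cv2.imwrite("pics/v1.png",o)
E
```

```text
time_s: 1.5
ee_pos: [0.4734, 0.1258, 0.1134]
eef_rot: [-3.141, 0.004, 1.148]
force: [-0.4, 0.5, 0.5]
grip_width: 0.0598
t 1.50 pos [0.4734 0.1258 0.1134] rpy [-3.141  0.004  1.148] q6 -0.96 F [-0.45  0.51  0.52] w 0.0598 -> tool dx,dy [ 0.0046 -0.0047 -0.    ]
```

View pics/v1.png

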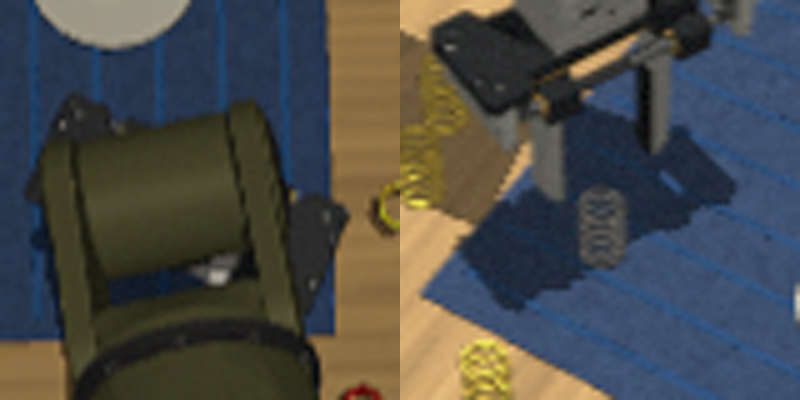

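```bash
python3 -m handwheel '[[[0.0046,-0.0047,0,0],[0.001,-0.001,0.02,0],[0,0,0,0]]]'; python3 -c "
from h import *
go(.471,.132)"
```

```text
time_s: 1.9
ee_pos: [0.4742, 0.1356, 0.1019]
eef_rot: [3.132, -0.003, 1.149]
force: [0.5, -0.4, 0.3]
grip_width: 0.0597
t 1.90 pos [0.4742 0.1356 0.1019] rpy [ 3.132e+00 -3.000e-03  1.149e+00] q6 -0.94 F [ 0.53 -0.42  0.26] w 0.0597 -> tool dx,dy [-0.0046 -0.0015 -0.    ]
```

```bash
for i in 1 2; do python3 -m handwheel '[[[0,0,0,0],[0,0,0,0]]]' >/dev/null; python3 -c "
from h import *
go(.471,.132);print(ctrl.get_obs()['joint_vel'].round(3))"; done
```

```text
t 2.10 pos [0.4752 0.1364 0.1049] rpy [ 3.129 -0.006  1.15 ] q6 -0.94 F [-0.03 -0.27 -0.51] w 0.0601 -> tool dx,dy [-0.0057 -0.0021 -0.0001]
[ 0.005 -0.019 -0.017 -0.001  0.015  0.001]
t 2.30 pos [0.4759 0.1366 0.1066] rpy [ 3.127 -0.007  1.15 ] q6 -0.94 F [-0.08  0.8   0.77] w 0.0600 -> tool dx,dy [-0.0062 -0.0025 -0.0001]
[-0.001 -0.008 -0.007 -0.001  0.005 -0.001]
```

```bash
python3 -m handwheel '[[[-0.006,-0.0025,0.01,0],[0,0,0.02,0],[0,0,0.02,0],[0,0,0.01,0],[0,0,0,0],[0,0,0,0]]]'; python3 -c "
from h import *
go(.471,.132)"
```

```text
time_s: 2.9
ee_pos: [0.4709, 0.1308, 0.0436]
eef_rot: [3.127, -0.007, 1.149]
force: [1.0, 0.5, 0.4]
grip_width: 0.0603
t 2.90 pos [0.4709 0.1308 0.0436] rpy [ 3.127 -0.007  1.149] q6 -0.95 F [0.95 0.53 0.43] w 0.0603 -> tool dx,dy [ 0.0012 -0.0004  0.    ]
```

```bash
python3 -m handwheel '[[[0.001,0,0.005,0],[0,0,0,0],[0,0,0,0],[0,0,0,0],[0,0,0,0],[0,0,0,0],[0,0,0,0]]]' 0.02 15; python3 - <<'E'
from h import *
go(.471,.132)
im=imaging.camera("scene")[:,:,::-1]; cv2.imwrite("pics/raw_s2.png",im); cv2.imwrite("pics/v2.png",cv2.resize(im[120:210,210:310],None,fx=5,fy=5,interpolation=2))
E
```

```text
time_s: 3.6
ee_pos: [0.4725, 0.132, 0.0405]
eef_rot: [3.124, -0.009, 1.149]
force: [1.1, 0.5, -0.1]
grip_width: 0.0297
t 3.60 pos [0.4725 0.132  0.0405] rpy [ 3.124 -0.009  1.149] q6 -0.95 F [ 1.08  0.53 -0.14] w 0.0297 -> tool dx,dy [-0.0006 -0.0014 -0.    ]
```

View pics/v2.png

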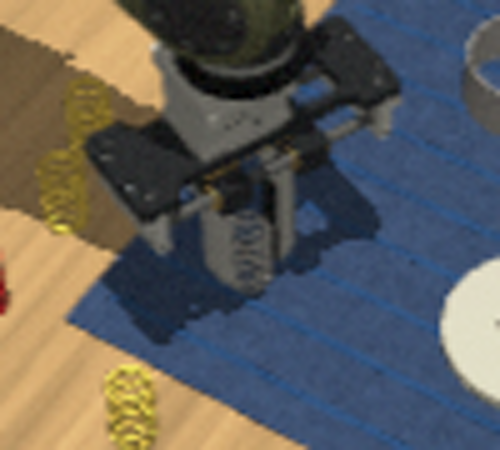

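```bash
python3 -m handwheel '[[[0,0,-0.03,0],[0,0,-0.04,0],[0,0,-0.03,0],[-0.03,0.0155,0,0],[-0.03,0.0155,0,0],[-0.03,0.0155,0,0],[-0.03,0.0155,0,0],[-0.03,0.0155,0,0],[-0.03,0.0155,0,0],[-0.02,0.01,0,0]]]'; python3 -c "
from h import *
go(.4862,-.140)"
```

```text
time_s: 4.65
ee_pos: [0.4826, -0.0989, 0.1453]
eef_rot: [3.122, -0.009, 1.155]
force: [0.0, -0.1, 0.2]
grip_width: 0.0291
t 4.65 pos [ 0.4826 -0.0989  0.1453] rpy [ 3.122 -0.009  1.155] q6 -1.44 F [ 0.02 -0.14  0.2 ] w 0.0291 -> tool dx,dy [-0.0362  0.0199  0.0001]
```

```bash
python3 -m handwheel '[[[-0.018,0.01,0,0],[-0.014,0.008,0,0],[0,0,0,0],[0,0,0,0],[0,0,0,0]]]'; python3 - <<'E'
from h import *
go(.4862,-.140)
o=[]
for n,c in (("scene",(205,215)),("top",(311,205))):
    im=imaging.camera(n)[:,:,::-1]; cv2.imwrite(f"pics/raw_{n}3.png",im); x,y=c
    o.append(cv2.resize(im[y-45:y+45,x-35:x+35],None,fx=5,fy=5,interpolation=2))
cv2.imwrite("pics/v3.png",np.hstack(o))
E
```

```text
time_s: 5.15
ee_pos: [0.4855, -0.1388, 0.145]
eef_rot: [3.123, -0.009, 1.151]
force: [-0.3, -0.1, -0.7]
grip_width: 0.0295
t 5.15 pos [ 0.4855 -0.1388  0.145 ] rpy [ 3.123 -0.009  1.151] q6 -1.51 F [-0.28 -0.09 -0.65] w 0.0295 -> tool dx,dy [-0.0008  0.0011  0.    ]
```

View pics/v3.png

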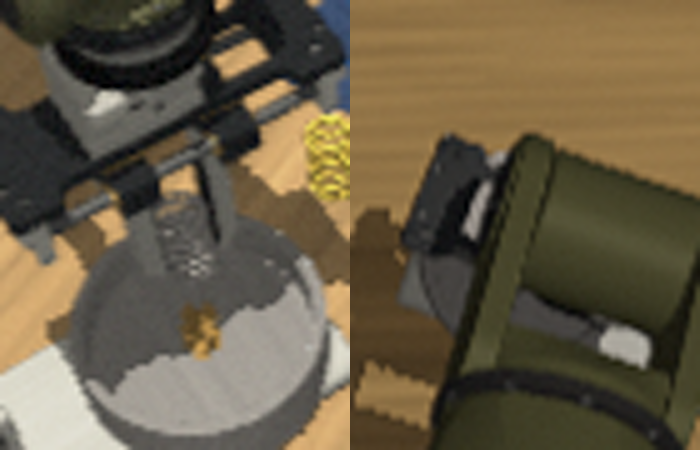

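```bash
python3 - <<'E'
from h import *
T=cv2.imread("pics/raw_top0.png"); S=cv2.imread("pics/raw_scene0.png"); S3=cv2.imread("pics/raw_scene3.png")
def crop(im,x,y,w,h,f):
    c=cv2.resize(im[y:y+h,x:x+w],None,fx=f,fy=f,interpolation=0)
    return c
r1=np.hstack([crop(T,285,185,50,54,7),crop(S,180,208,60,54,7)])
r2=np.hstack([crop(S,198,224,24,22,10),crop(S3,190,205,35,22,10)]); 
o=np.zeros((r1.shape[0]+r2.shape[0],800,3),np.uint8); o[:r1.shape[0],:r1.shape[1]]=r1; o[r1.shape[0]:,:r2.shape[1]]=r2
cv2.imwrite("pics/v4.png",o); print(r1.shape)
p=ctrl.get_obs(); R=Ro.from_euler("xyz",p["eef_rot"]).as_matrix()
b=p["ee_pos"]+R[:,2]*.0385; print("spring bottom",b.round(4),proj("scene",b),"post top",proj("scene",[.486,-.1405,.061]),proj("scene",[.486,-.1405,.03]))
E
```

```text
(378, 770, 3)
spring bottom [ 0.4864 -0.1387  0.1065] [207.99843377 222.86409922] post top [209.28862918 231.90661538] [210.46886826 237.45500675]
```

View pics/v4.png

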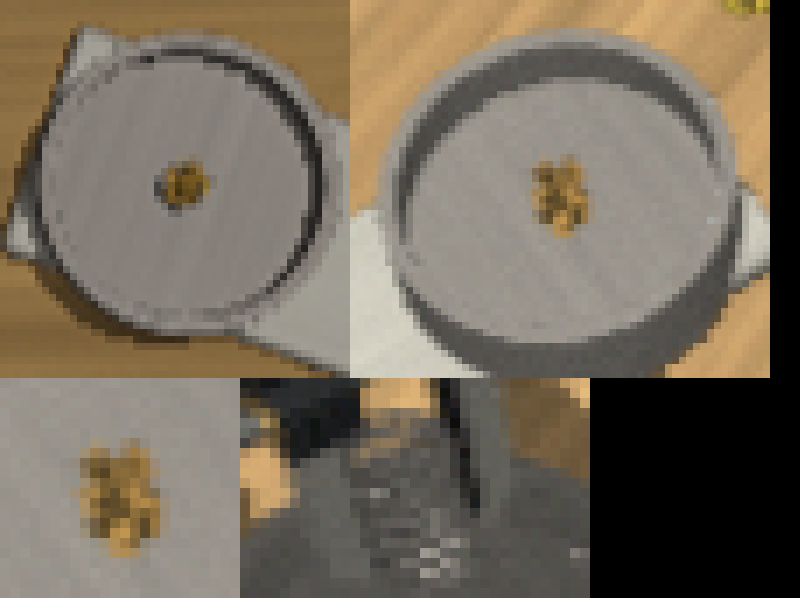

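```bash
python3 - <<'E'
from h import *
from scipy.optimize import least_squares
S=[(385,175),(430,88),(490,48),(565,30),(640,45),(690,80),(737,170),(560,345),(660,300),(440,310)]
T=[(35,190),(60,105),(185,35),(285,75),(337,185),(300,275),(180,333),(90,300)]
for n,P,f in (("scene",S,lambda x,y:(180+(x-350)/7-.5,208+y/7-.5)),("top",T,lambda x,y:(285+x/7-.5,185+y/7-.5))):
    X=np.array([onplane(n,*f(*p),.058)[:2] for p in P])
    r=least_squares(lambda c:np.hypot(*(X-c[:2]).T)-c[2],[.486,-.14,.07],loss="soft_l1",f_scale=.001); print(n,r.x.round(4),(r.fun*1000).round(1))
S3=cv2.imread("pics/raw_scene3.png"); g=cv2.cvtColor(S3,cv2.COLOR_BGR2GRAY); print(g[214:232,196:220])
p=ctrl.get_obs(); R=Ro.from_euler("xyz",p["eef_rot"]).as_matrix(); print(proj("scene",p["ee_pos"]))
E
```

```text
scene [ 0.4874 -0.1432  0.0687] [-0.9  0.   0.2  1.  -0.1 -1.4  0.9  1.7 -2.1  0.1]
top [ 0.4864 -0.1394  0.069 ] [ 0.4 -0.9  0.1 -0.1  1.3 -1.7 -0.2  0.6]
[[ 92  95  99  97  80  72  72  84  86  79  80  83  77  89  84  60  30  66
   92  94  97  89  85  85]
 [ 97  97  95  99  93  72  73  72  74  87  95  82  84  85  78  70  40  48
   83  97  96  87  80  81]
 [ 90  93  96  97  96  90  90 128 109  70  89  90  90  83  79  82  48  32
   83  95  93  81  79  71]
 [ 89  98  98  96  97  75  74  88  80  80  87  98  87  83  82  86  62  28
   82  96  85  77  78  77]
 [ 89  91  97  95  97  82  69  75  75  82  83  78  95 110  96  84  76  55
   91  93  81  76  79  78]
 [ 85  88  96  99  94  93  73  81  89  91  94  98  89 111  98  83  77  79
   91  88  83  75  75  76]
 [ 87  91  95  93  94  95  80  75  79  70  67  76  95 113  96 100  90  82
   83  84  83  83  78  80]
 [ 78  90  93  97  97  98  75  72  94  91  88  95  86  85 126 140 107  81
   84  83  86  83  82  81]
 [ 78  83  90  95  94  93  93  79  78  78  80  80 153 140  99  91  90  75
   76  82  79  81  83  78]
 [ 77  80  84  96  95  96  97  67  
[... 202 characters left out ...]
81  76  79  75  89  92  98  92  79  80
   77  80  82  78  81  83]
 [ 85  82  82  82  81  83  83  83  82  79  82  86  91  82  82  82  84  82
   83  81  80  81  79  83]
 [ 85  88  80  83  83  82  82  84  82  84  82  84  87  81  80  80  80  82
   82  81  79  79  79  81]
 [ 89  85  86  82  82  84  81  80  83  83  82  84  82  84  78  82  85  81
   82  81  80  82  78  82]
 [ 86  85  81  81  83  84  81  82  83  84  80  79  82  83  78  82  80  81
   84  83  81  83  81  80]
 [ 81  85  81  83  83  81  79  81  83  82  84  80  80  82  77  76  76  81
   86  84  81  80  78  79]
 [ 84  85  86  86  85  83  85  79  80  85  82  74  74  78  80  77  78  83
   82  80  82  80  84 132]]
[206.11599219 214.98348027]
```

```bash
python3 -m handwheel '[[[-0.002,0.0008,0.015,0],[0,0,0.015,0],[0,0,0,0],[0,0,0,0]]]'; python3 - <<'E'
from h import *
cat='''
def st():
    o=ctrl.get_obs(); p=o["ee_pos"]; R=Ro.from_euler("xyz",o["eef_rot"]).as_matrix(); b=p+R[:,2]*.0385
    print("t %.2f tcp %s bot %s rpy %s q6 %.2f F %s M %s w %.4f"%(o["time_s"],(p*1e3).round(1),(b*1e3).round(1),np.round(o["eef_rot"],3),o["qpos"][5],o["force"].round(2),o["moment"].round(2),o["grip_width"]))
'''
open("h.py","a").write(cat); exec(cat); st()
E
```

```text
time_s: 5.65
ee_pos: [0.4867, -0.1388, 0.1153]
eef_rot: [3.121, -0.009, 1.154]
force: [0.5, -1.0, 0.1]
grip_width: 0.0292
t 5.65 tcp [ 486.7 -138.8  115.3] bot [ 487.6 -138.8   76.8] rpy [ 3.121 -0.009  1.154] q6 -1.51 F [ 0.49 -0.97  0.06] M [0.03 0.08 0.03] w 0.0292
```

```bash
python3 -m handwheel '[[[-0.002,0,0.006,0],[0,0,0.006,0],[0,0,0,0],[0,0,0,0]]]' >/dev/null; python3 -c "
from h import *
st()"; python3 -m handwheel '[[[0,0,0.003,0],[0,0,0.003,0],[0,0,0.0,0]]]'>/dev/null; python3 -c "
from h import *
st()"
```

```text
t 6.05 tcp [ 486.7 -140.5  103.8] bot [ 487.6 -140.6   65.4] rpy [ 3.119 -0.009  1.155] q6 -1.52 F [-0.45  0.88  0.41] M [-0.   -0.03 -0.03] w 0.0291
t 6.35 tcp [ 487.  -140.6   97.7] bot [ 487.9 -140.6   59.2] rpy [ 3.119 -0.009  1.155] q6 -1.52 F [ 0.47  0.68 -1.76] M [ 0.   -0.02 -0.03] w 0.0296
```

```bash
python3 -m handwheel '[[[-0.0005,0,0.003,0],[0,0,0.002,0],[0,0,0,0]]]' >/dev/null; python3 -c "
from h import *
st()"; python3 -m handwheel '[[[0,0,0.002,0],[0,0,0.0,0]]]'>/dev/null; python3 -c "
from h import *
st()"
```

```text
t 6.65 tcp [ 487.1 -141.4   92.4] bot [ 488.  -141.5   53.9] rpy [ 3.118 -0.009  1.155] q6 -1.52 F [ 0.59 -1.12 -0.15] M [-0.25  0.03  0.04] w 0.0293
t 6.85 tcp [ 487.1 -141.5   90.3] bot [ 488.1 -141.6   51.8] rpy [ 3.118 -0.009  1.155] q6 -1.52 F [ 0.04 -1.04  0.04] M [-0.19  0.02 -0.03] w 0.0296
```

```bash
python3 - <<'E'
from h import *
im=imaging.camera("scene")[:,:,::-1]; cv2.imwrite("pics/raw_s5.png",im); cv2.imwrite("pics/v5.png",cv2.resize(im[190:260,165:255],None,fx=8,fy=8,interpolation=2)); st()
E
```

```text
t 6.90 tcp [ 487.2 -141.6   90.4] bot [ 488.2 -141.6   51.9] rpy [ 3.118 -0.009  1.155] q6 -1.52 F [-0.79 -1.71  0.65] M [-0.2   0.07  0.03] w 0.0293
```

View pics/v5.png

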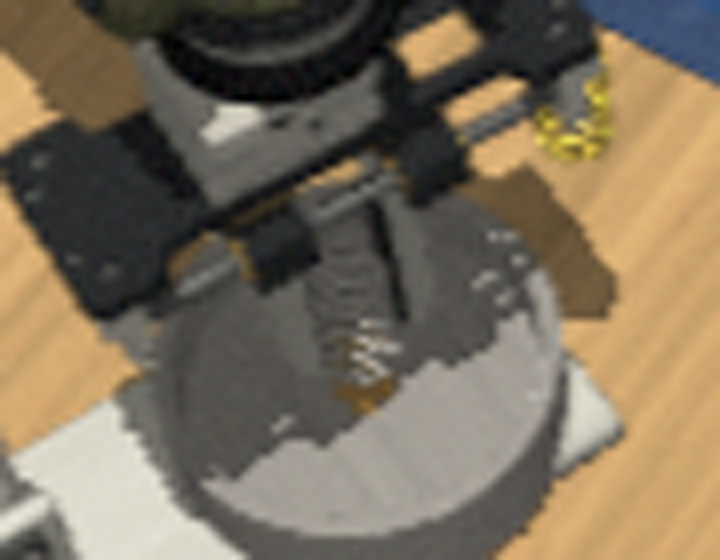

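```bash
python3 -m handwheel '[[[-0.0008,0.0003,0.002,0],[0,0,0.002,0],[0,0,0,0]]]' >/dev/null; python3 -c "
from h import *
st()"; python3 -m handwheel '[[[0,0,0.002,0],[0,0,0.002,0],[0,0,0.0,0]]]'>/dev/null; python3 -c "
from h import *
st()"
```

```text
t 7.20 tcp [ 487.2 -142.2   86. ] bot [ 488.1 -142.3   47.5] rpy [ 3.118 -0.009  1.155] q6 -1.52 F [-0.45  0.02 -1.16] M [-0.02  0.04 -0.01] w 0.0294
t 7.50 tcp [ 487.3 -142.1   81.6] bot [ 488.2 -142.1   43.1] rpy [ 3.118 -0.009  1.155] q6 -1.52 F [-0.19 -0.39 -0.26] M [-0.06  0.01 -0.01] w 0.0293
```

```bash
for k in 1 2; do python3 -m handwheel '[[[0,0,0.002,0],[0,0,0.001,0],[0,0,0.0,0]]]'>/dev/null; python3 -c "
from h import *
st()"; done
```

```text
t 7.80 tcp [ 487.5 -142.2   78.4] bot [ 488.5 -142.2   40. ] rpy [ 3.118 -0.009  1.155] q6 -1.52 F [0.27 0.09 1.04] M [0.02 0.01 0.03] w 0.0295
t 8.10 tcp [ 487.6 -142.2   75.5] bot [ 488.6 -142.2   37. ] rpy [ 3.118 -0.009  1.155] q6 -1.52 F [-1.37  0.41  2.63] M [ 0.03  0.17 -0.03] w 0.0297
```

```bash
for k in 1 2; do python3 -m handwheel '[[[0,0,0,0.14],[0,0,0,0.14],[0,0,0,0]]]'>/dev/null; python3 -c "
from h import *
st()"; done
```

```text
t 8.40 tcp [ 487.8 -142.4   75.7] bot [ 488.8 -142.4   37.3] rpy [ 3.121 -0.016  0.867] q6 -1.23 F [-1.71 -0.6   2.13] M [-0.22  0.15 -0.01] w 0.0292
t 8.70 tcp [ 488.  -142.9   76. ] bot [ 489.1 -143.    37.5] rpy [ 3.124 -0.021  0.59 ] q6 -0.96 F [-0.91 -2.75  0.93] M [-0.49  0.06 -0.02] w 0.0290
```

```bash
python3 -m handwheel '[[[-0.0012,0.0006,0,0.1],[0,0,0,0]]]'>/dev/null; python3 -c "
from h import *
st()"; python3 -m handwheel '[[[0,0,0,0.12],[0,0,0,0]]]'>/dev/null; python3 -c "
from h import *
st()"
```

```text
t 8.90 tcp [ 487.2 -143.9   75.7] bot [ 488.2 -144.    37.3] rpy [ 3.127 -0.022  0.502] q6 -0.87 F [ 0.28 -0.34 -0.1 ] M [-0.05  0.06  0.06] w 0.0296
t 9.10 tcp [ 487.  -143.6   75.5] bot [ 488.  -143.7   37. ] rpy [ 3.13  -0.023  0.394] q6 -0.76 F [-0.91  0.44 -0.02] M [-0.01 -0.01  0.  ] w 0.0295
```

```bash
for k in 1 2; do python3 -m handwheel '[[[0,0,0.002,0],[0,0,0.002,0],[0,0,0.0,0]]]'>/dev/null; python3 -c "
from h import *
st()"; done
```

```text
t 9.40 tcp [ 487.  -143.4   70.9] bot [ 488.  -143.5   32.4] rpy [ 3.13  -0.023  0.41 ] q6 -0.78 F [-0.74 -0.24  0.27] M [-0.02  0.02 -0.03] w 0.0295
t 9.70 tcp [ 487.1 -143.4   66.5] bot [ 488.1 -143.4   28. ] rpy [ 3.13  -0.023  0.413] q6 -0.78 F [-0.72  0.27  0.44] M [-0.04  0.1  -0.06] w 0.0292
```

```bash
python3 -m handwheel '[[[0,0,0.002,0],[0,0,0.002,0],[0,0,0.0,0],[0,0,0,0]]]'>/dev/null; python3 -c "
from h import *
st()"
```

```text
t 10.10 tcp [ 487.3 -143.4   62.4] bot [ 488.3 -143.4   23.9] rpy [ 3.13  -0.023  0.414] q6 -0.78 F [-1.07  0.8   3.58] M [0.02 0.24 0.01] w 0.0293
```

```bash
python3 -m handwheel '[[[0,0,-0.004,0],[0,0,0,0],[0,0,0,0]]]'>/dev/null; python3 -c "
from h import *
st()";  python3 -m handwheel '[[[0,0,0,0],[0,0,0,0],[0,0,0,0],[0,0,-0.02,0],[0,0,-0.04,0],[0,0,-0.05,0],[0,0,-0.03,0],[0,0,0,0]]]' 0.06 >/dev/null; python3 -c "
from h import *
st(); go(.648,.188)"
```

```text
t 10.40 tcp [ 487.3 -143.5   66.9] bot [ 488.3 -143.5   28.4] rpy [ 3.13  -0.023  0.414] q6 -0.78 F [-0.34 -0.42  0.2 ] M [-0.02  0.05 -0.01] w 0.0294
t 11.20 tcp [ 482.7 -143.   210.7] bot [ 483.6 -143.   172.2] rpy [ 3.132 -0.02   0.414] q6 -0.78 F [-0.37 -0.17  0.26] M [-0.06 -0.01  0.01] w 0.0602
t 11.20 pos [ 0.4827 -0.143   0.2107] rpy [ 3.132 -0.02   0.414] q6 -0.78 F [-0.37 -0.17  0.26] w 0.0602 -> tool dx,dy [ 0.2843 -0.2366  0.0036]
```

```bash
python3 -m handwheel '[[[0.028,-0.0235,0,0],[0.028,-0.0235,0,0],[0.028,-0.0235,0,0],[0.028,-0.0235,0,0],[0.028,-0.0235,0,0],[0.028,-0.0235,0,0],[0.028,-0.0235,0,0],[0.028,-0.0235,0,0],[0.028,-0.0235,0,0],[0.015,-0.012,0,0]]]' 0.075 >/dev/null; python3 -c "
from h import *
go(.648,.188)"; python3 -m handwheel '[[[0,0,0,0],[0,0,0,0],[0,0,0,0]]]' >/dev/null; python3 - <<'E'
from h import *
go(.648,.188)
o=[]
for n,c in (("scene",(210,228)),("top",(311,208))):
    im=imaging.camera(n)[:,:,::-1]; cv2.imwrite(f"pics/raw_{n}6.png",im); x,y=c
    o.append(cv2.resize(im[y-28:y+28,x-32:x+32],None,fx=6,fy=6,interpolation=2))
cv2.imwrite("pics/v6.png",np.hstack(o))
E
```

```text
t 12.20 pos [0.6406 0.1792 0.2028] rpy [ 3.135 -0.011  0.409] q6 -0.19 F [ 0.25 -0.32 -0.06] w 0.0749 -> tool dx,dy [ 0.0103 -0.0051  0.0001]
t 12.50 pos [0.6399 0.1803 0.1985] rpy [ 3.135 -0.006  0.411] q6 -0.19 F [0.89 0.05 0.9 ] w 0.0752 -> tool dx,dy [ 0.0105 -0.0038  0.    ]
```

View pics/v6.png

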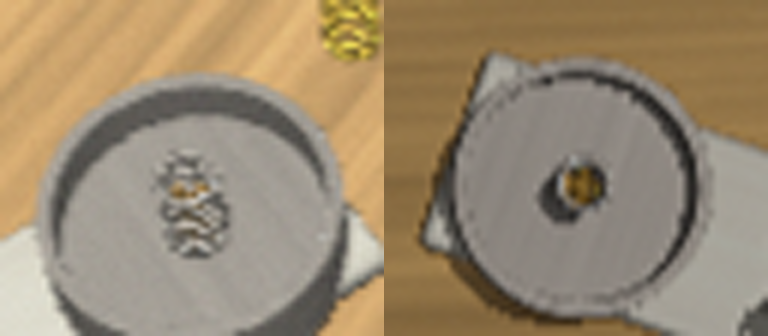

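Scene crop: spring (190,205 in the crop) stands over the post on the floor, brass visible inside; top crop: ring round post at (583,185), centred. Now the plate.

```bash
python3 -m handwheel '[[[0.0105,-0.0038,0.03,0],[0,0,0.04,0],[0,0,0.03,0],[0,0,0,0],[0,0,0,0]]]' >/dev/null; python3 -c "
from h import *
go(.648,.188)"
```

```text
t 13.10 pos [0.6505 0.184  0.1004] rpy [ 3.134 -0.013  0.406] q6 -0.18 F [0.17 0.99 0.09] w 0.0753 -> tool dx,dy [-0.0007 -0.0046 -0.    ]
```

```bash
python3 -m handwheel '[[[-0.0007,-0.0046,0.015,0],[0,0,0.015,0],[0,0,0.015,0],[0,0,0.01,0],[0,0,0,0],[0,0,0,0]]]' >/dev/null; python3 -c "
from h import *
go(.648,.188)"
```

```text
t 13.70 pos [0.6502 0.1881 0.0451] rpy [ 3.133 -0.018  0.406] q6 -0.17 F [ 0.28 -0.04 -0.71] w 0.0747 -> tool dx,dy [-0.0021 -0.0007 -0.    ]
```

```bash
python3 -m handwheel '[[[-0.002,-0.0007,0.007,0],[0,0,0,0],[0,0,0,0],[0,0,0,0],[0,0,0,0],[0,0,0,0]]]' 0.035 8 >/dev/null; python3 -c "
from h import *
st()"; python3 -m handwheel '[[[0,0,0,0],[0,0,0,0],[0,0,0,0.14],[0,0,0,0.14],[0,0,0,0.14],[0,0,0,0.14],[0,0,0,0.14],[0,0,0,0.14],[0,0,0,0.14],[0,0,0,0.14]]]' 0.065 >/dev/null;  python3 -c "
from h import *
st()"
```

```text
t 14.30 tcp [648.4 188.   38.4] bot [ 6.492e+02  1.880e+02 -1.000e-01] rpy [ 3.133 -0.019  0.406] q6 -0.17 F [ 0.57  0.01 -2.26] M [-0.01  0.03  0.04] w 0.0478
t 15.30 tcp [649.8 188.4  40.9] bot [650.8 188.4   2.4] rpy [-3.124 -0.018 -0.756] q6 0.99 F [ 0.6  -0.3  -0.26] M [-0.04  0.05 -0.06] w 0.0649
```

```bash
python3 -m handwheel '[[[0,0,0.001,0.14],[0,0,0.001,0.14],[0,0,0.001,0.14],[0,0,0,0]]]' >/dev/null;  python3 -c "
from h import *
go(.6485,.1880)"
```

```text
t 15.70 pos [0.6505 0.1885 0.0388] rpy [-3.116 -0.009 -1.197] q6 1.43 F [0.09 0.35 0.39] w 0.0652 -> tool dx,dy [-0.0002  0.0021 -0.0001]
```

```bash
python3 -m handwheel '[[[0,0.002,0.0015,0],[0,0,0,0],[0,0,0,0],[0,0,0,0],[0,0,0,0],[0,0,0,0],[0,0,0,0]]]' 0.035 25 >/dev/null;  python3 -c "
from h import *
go(.6485,.1880)"; python3 -m handwheel '[[[0,0,-0.02,0],[0,0,-0.03,0],[0,0,-0.04,0],[0,0,-0.04,0],[0,0,0,0],[0,0,0,0]]]' >/dev/null;  python3 -c "
from h import *
st(); go(.4876,-.1434)"
```

```text
t 16.40 pos [0.6487 0.1879 0.0375] rpy [-3.115 -0.009 -1.184] q6 1.42 F [-0.57  0.43 -0.66] w 0.0474 -> tool dx,dy [-0.0002  0.0001 -0.    ]
t 17.00 tcp [643.2 187.  168. ] bot [644.  187.  129.5] rpy [-3.124 -0.008 -1.183] q6 1.41 F [ 0.08  0.73 -3.49] M [0.   0.17 0.04] w 0.0475
t 17.00 pos [0.6432 0.187  0.168 ] rpy [-3.124 -0.008 -1.183] q6 1.41 F [ 0.08  0.73 -3.49] w 0.0475 -> tool dx,dy [ 0.2471  0.269  -0.0028]
```

```bash
python3 -m handwheel '[[[0.0235,0.0256,0,0],[0.0235,0.0256,0,0],[0.0235,0.0256,0,0],[0.0235,0.0256,0,0],[0.0235,0.0256,0,0],[0.0235,0.0256,0,0],[0.0235,0.0256,0,0],[0.0235,0.0256,0,0],[0.0235,0.0256,0,0],[0.0235,0.0256,0,0]]]' >/dev/null;  python3 -m handwheel '[[[0,0,0,0],[0,0,0,0]]]' >/dev/null; python3 -c "
from h import *
st(); go(.4876,-.1434)"
```

```text
t 18.20 tcp [ 481.4 -137.8  146.7] bot [ 481.1 -137.7  108.2] rpy [ 3.135  0.005 -1.18 ] q6 0.83 F [ 0.26  0.15 -2.18] M [ 0.01  0.12 -0.03] w 0.0475
t 18.20 pos [ 0.4814 -0.1378  0.1467] rpy [ 3.135  0.005 -1.18 ] q6 0.83 F [ 0.26  0.15 -2.18] w 0.0475 -> tool dx,dy [ 0.0076 -0.0036 -0.0001]
```

```bash
python3 -m handwheel '[[[0.0076,-0.0036,0,0],[0,0,0,0],[0,0,0,0]]]' >/dev/null; python3 - <<'E'
from h import *
go(.4876,-.1434)
im=imaging.camera("scene")[:,:,::-1]; cv2.imwrite("pics/raw_s7.png",im); cv2.imwrite("pics/v7.png",cv2.resize(im[185:260,160:260],None,fx=7,fy=7,interpolation=2))
E
```

```text
t 18.50 pos [ 0.4885 -0.1421  0.1449] rpy [ 3.133  0.007 -1.178] q6 0.82 F [-0.34  0.11 -2.93] w 0.0480 -> tool dx,dy [0.0009 0.0013 0.    ]
```

View pics/v7.png

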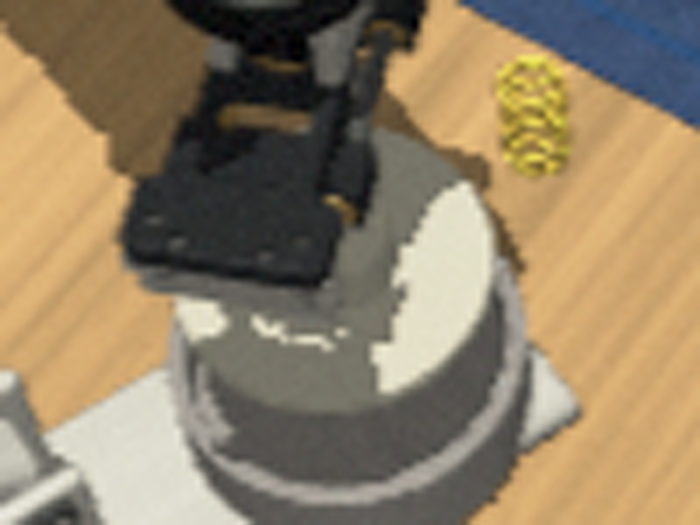

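```bash
python3 -m handwheel '[[[0.001,0.0013,0.015,0],[0,0,0.015,0],[0,0,0.007,0],[0,0,0,0],[0,0,0,0]]]' >/dev/null; python3 -c "
from h import *
st(); go(.4876,-.1434)"
```

```text
t 19.05 tcp [ 488.4 -141.8  107.6] bot [ 488.1 -141.7   69.1] rpy [ 3.134  0.006 -1.175] q6 0.82 F [ 0.    0.22 -3.11] M [-0.03  0.11 -0.06] w 0.0476
t 19.05 pos [ 0.4884 -0.1418  0.1076] rpy [ 3.134  0.006 -1.175] q6 0.82 F [ 0.    0.22 -3.11] w 0.0476 -> tool dx,dy [0.0012 0.0014 0.    ]
```

```bash
python3 -m handwheel '[[[0.0013,0.0016,0.003,0],[0,0,0.004,0],[0,0,0,0],[0,0,0,0]]]' >/dev/null; python3 -c "
from h import *
st(); go(.4876,-.1434)"
```

```text
t 19.45 tcp [ 488.  -143.8  101.5] bot [ 487.7 -143.8   63. ] rpy [ 3.136  0.004 -1.175] q6 0.82 F [ 0.26  0.26 -2.54] M [-0.05  0.12  0.04] w 0.0474
t 19.45 pos [ 0.488  -0.1438  0.1015] rpy [ 3.136  0.004 -1.175] q6 0.82 F [ 0.26  0.26 -2.54] w 0.0474 -> tool dx,dy [-0.0006  0.0002  0.    ]
```

Well centred; lower through the rim in small steps.

```bash
for k in 1 2 3; do python3 -m handwheel '[[[0,0,0.003,0],[0,0,0.002,0],[0,0,0,0]]]' >/dev/null; python3 -c "
from h import *
st()"; done
```

```text
t 19.75 tcp [ 488.  -143.9   96.3] bot [ 487.8 -143.9   57.8] rpy [ 3.136  0.004 -1.175] q6 0.82 F [ 0.48  0.08 -2.72] M [-0.03  0.1   0.01] w 0.0478
t 20.05 tcp [ 488.  -143.9   90.8] bot [ 487.7 -143.8   52.3] rpy [ 3.136  0.004 -1.175] q6 0.82 F [ 0.76 -0.44 -2.35] M [0.01 0.13 0.06] w 0.0477
t 20.35 tcp [ 488.  -143.8   85.3] bot [ 487.7 -143.8   46.8] rpy [ 3.136  0.004 -1.175] q6 0.82 F [ 0.57  0.6  -3.04] M [0.01 0.13 0.02] w 0.0475
```

```bash
python3 -m handwheel '[[[0,0,0.003,0],[0,0,0,0],[0,0,0,0]]]' >/dev/null; python3 -c "
from h import *
st()"; python3 -m handwheel '[[[0,0,0.002,0],[0,0,0,0],[0,0,0,0]]]' >/dev/null; python3 -c "
from h import *
st()"
```

```text
t 20.65 tcp [ 488.1 -143.9   82.1] bot [ 487.8 -143.8   43.6] rpy [ 3.136  0.004 -1.175] q6 0.82 F [ 0.16 -0.17 -2.85] M [-0.    0.12 -0.03] w 0.0476
t 20.95 tcp [ 488.3 -144.    80.3] bot [ 488.1 -143.9   41.8] rpy [ 3.137e+00  3.000e-03 -1.175e+00] q6 0.82 F [-0.04  0.74 -0.65] M [-0.03  0.07 -0.01] w 0.0476
```

```bash
python3 -m handwheel '[[[0,0,0.001,0],[0,0,0,0]]]' >/dev/null; python3 -c "
from h import *
st()"; python3 -m handwheel '[[[0,0,0,0],[0,0,0,0],[0,0,0,0],[0,0,-0.01,0],[0,0,-0.03,0],[0,0,-0.05,0],[0,0,-0.05,0],[0,0,0,0]]]' 0.07 >/dev/null; python3 -c "
from h import *
st()"; python3 -m handwheel '[[[-0.04,-0.02,0,0],[-0.04,-0.02,0,0],[-0.04,-0.02,0,0],[-0.04,-0.02,0,0],[-0.04,-0.02,0,0],[-0.04,-0.02,0,0],[0,0,0,0],[0,0,0,0]]]' >/dev/null; python3 - <<'E'
from h import *
st(); o=[]
for n,c in (("scene",(210,228)),("top",(311,208))):
    im=imaging.camera(n)[:,:,::-1]; cv2.imwrite(f"pics/raw_{n}8.png",im); x,y=c
    o.append(cv2.resize(im[y-36:y+36,x-32:x+32],None,fx=6,fy=6,interpolation=2))
a=np.hstack(o); cv2.imwrite("pics/v8.png",a)
E
```

```text
t 21.15 tcp [ 488.4 -144.    79.3] bot [ 488.2 -143.9   40.8] rpy [ 3.137e+00  3.000e-03 -1.175e+00] q6 0.82 F [-0.14  0.23 -1.18] M [ 0.04  0.05 -0.03] w 0.0473
t 21.95 tcp [ 488.6 -144.   227.2] bot [ 488.4 -144.   188.7] rpy [ 3.137e+00  3.000e-03 -1.175e+00] q6 0.82 F [ 0.65 -0.32  0.3 ] M [-0.01  0.15 -0.03] w 0.0702
t 22.75 tcp [506.6 133.  230.5] bot [506.6 133.  192. ] rpy [ 3.141  0.    -1.178] q6 1.36 F [-0.31 -0.66  0.59] M [-0.1   0.17  0.03] w 0.0700
```

View pics/v8.png

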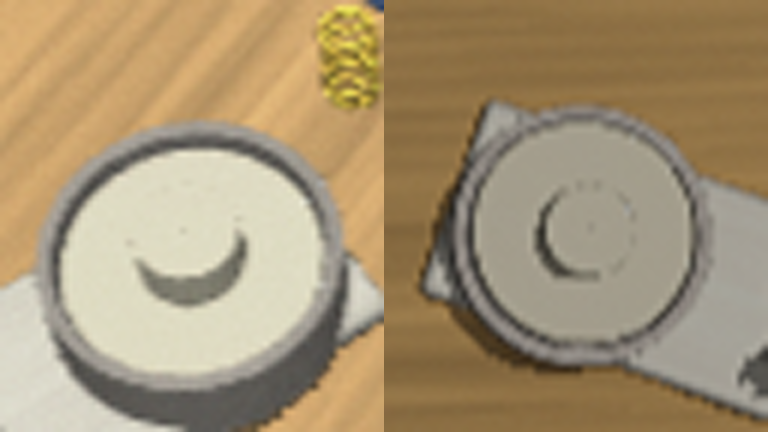

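Plate sits level, concentric and just under the rim in both views. Quick check that the other items are unmoved, then hand in.

```bash
python3 - <<'E'
from h import *
a,b=cv2.imread("pics/raw_scene0.png"),cv2.imread("pics/raw_scene8.png")
for k,(x,y,r) in dict(ring=(315,135,14),spoon=(357,158,22),mug=(312,92,18),jar=(355,108,14),soap=(270,88,18),sponge=(329,254,24),spatula=(115,330,50),d1=(227,143,9),d2=(222,158,9),red=(206,175,9),d3=(236,201,9)).items():
    print(k,np.abs(a[y-r:y+r,x-r:x+r].astype(int)-b[y-r:y+r,x-r:x+r]).mean().round(1),end="; ")
ctrl.hand_in()
E
```

```text
ring 4.7; spoon 5.4; mug 5.1; jar 5.4; soap 58.9; sponge 6.3; spatula 7.1; d1 56.4; d2 33.8; red 6.5; d3 6.7; the job is handed in; nothing more can be done
```

The press is back together and handed in at about 23 s of the 61 s allowed.

- **Spring:** I took it from the mat and lowered it over the post. It went through the upper lugs on the first try and came to rest on a lower lug at about 2.6 N. I turned it about 44°, it dropped free, and it stopped at the floor height with 3.6 N. The close-up shows it standing centred on the post.
- **Plate:** I set it boss up in the bowl; it went in without catching and the spring took its weight. In both final views it lies level and centred just below the rim. The arm had moved clear before I handed in.
- **Forces:** The largest force I read was about 4 N.
- **Other items:** Comparing pictures from before and after, the mould ring, spoon, mug, jar, sponge, spatula, red spring and one brass spring match.
- **Not confirmed:** The image areas of the soap bottle and the other two brass springs differ. I put this down to the arm or its shadow covering them, but I took no clear view to check. I did not knowingly touch them.
- **Camera disagreement:** The two cameras differed by about 4 mm on the bowl centre. I settled it by the side forces on the post, which agreed with the scene camera.

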